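# Tighten a castle nut and line its slot up with the pin hole

## Task

Three small antenna turntables stand on the bench; two already have the brass split pin through their castle nut. On the one with no pin, tighten the castle nut clockwise until the next slot to come round lines up with the pin hole in the stud (the red line on the stud's end and the swing arm show the direction of the hole), and let go. Never back the nut off to the slot before, nor run it well past the right one.

Things in the scene. Friction and masses are not known exactly. Their poses are not given: they have to be found in the camera images.
- castle_nut (a joint): Turn of the unpinned castle nut, rad, growing clockwise from above. A slot meets the pin hole every 1.047 rad, at 0 and at 1.047. It starts between 0.15 and 0.6, so the next slot is 0.45 to 0.9 rad clockwise from there, at 1.047. Stiff: 0.16 N m, growing 0.08 N m per rad as the spring washer is pressed; stays where left; keeps its height; stops only at 1.8.
- nut_top (a point): Top centre of that nut, 68 mm above the bench. Bright steel hexagon, 40 mm across flats, 46 over corners, 36 mm high, on a 49 mm round washer at 32 mm. Lower 24 mm solid, top 12 mm cut by six slots 7 mm wide, one in the middle of each flat. The frame turns with the nut: x points out through the middle of a slot and flat (the others every 60 degrees), z up.
- stud_end (a point): Centre of the end of the dark stud (17 mm thick) inside that nut, 72 mm above the bench, 4 mm above the nut. Does not turn: x points along the pin hole, the red line on the stud's end and the grey swing arm; z up.
- hub_open: The turntable without a pin: white disc 110 mm wide, 20 mm high, fixed to the bench; origin under its centre, x along its grey arm (30 mm wide, top at 28 mm, reaching 110 mm from the centre), which carries a small antenna board (under 50 mm wide, below 45 mm in height). The two finished turntables look alike but have a brass split pin through the nut and cannot turn.

How it is judged:
At the end, for the whole second after the job is handed in: The unpinned nut has been turned clockwise to its next slot, which stands within 0.2 rad (11 degrees) of the pin hole (joint between 0.847 and 1.247), is at rest and let go (value of joint castle_nut between 0.847 and 1.247 rad and velocity of joint castle_nut between -0.05 and 0.05 rad/s); the robot touches nothing.
It fails at once if the nut is backed off anticlockwise to the slot before (joint below 0) (value of joint castle_nut below 0 rad).
It fails at once if the nut is run past the right slot by more than 0.35 rad (20 degrees) (value of joint castle_nut above 1.397 rad).
It also fails if it takes over 32 s, if anything falls off the work surface, if the arm or the gripper's body presses on something with over 40 N, if the wrist force passes 120 N, or if a joint passes its speed limit or range.

## Robot

A 6-joint arm with a two-finger parallel gripper is mounted at the origin on a cart in front of the work surface, level with it; the furniture and walls round the work are solid. World frame = base frame: x ahead of the robot, y to its left, z up, the work surface at z = 0. Lengths are in m, angles in rad, forces in N, time in s.
With the tool pointing down it reaches from about 0.425 to 0.95 m from the base axis. Payload 3.5 kg.
Tool frame: the origin (TCP) lies at the very end of the fingers, on their centre line; the grasp point (between the pads) lies 19 mm behind it; z points along the fingers, y is the direction in which the jaws open and shut (so a half turn about z gives the same grasp; the last joint's range is limited). The gripper opens to 85 mm and grips with 20 to 120 N. Pads are 22 mm wide; open, the fingers measure 114 mm over their backs; the gripper's body (76 mm by 85 mm) begins 54 mm behind the grasp point. The pads swing forward as they close: fully open they stand 13 mm farther back than shut.
Start: joints at [-0.15, 0.286, 1.577, -0, 1.279, -0.15], TCP at [0.675, 0, 0.231] pointing down, gripper open.
Joint ranges: [-2.77, 2.77], [-0.9, 2.22], [0.21, 2.48], [-1.53, 4.67], [0.24, 2.81], [-2.84, 2.84]. Speed limits (rad/s): [2.79, 2.79, 3.14, 3.14, 3.14, 3.14].

## Interface

Orientations are given as a unit quaternion [x, y, z, w].
In Python, from plant import get_state, read_camera, sign_off gives the robot as it stands.
- The arm moves only by the tool step_arm, never from a script. Its argument "targets" is a list that holds one entry, the list of rows, each a list of 5 numbers: the opening, from 0 (shut) to 1 (fully open), then the shift along the tool's x, y, z each as a share of 4 cm, from -1 to 1, then the turn about the tool's z as a share of 5 degrees, from -1 to 1. A call has 1 to 10 rows; each row shifts and turns the commanded pose from where the row before left it, along the tool's axes as they then stand; what a row does not reach is not made up. A row lasts 1/12 s, in which the tool goes at most 41.7 mm and 7.16 degrees, less where a joint would pass 70% of its speed; a pose out of reach is approached as far as the arm can. A call with a number of a shift or a turn outside -1 to 1 is refused whole. A call with a gripper value outside its range is refused whole. The fingers move at their own pace and stop on an object; "squeeze" is the grip in N (left out, the last holds). Time passes only in rows, so rows that do not move let the fingers close. It gives the time, the measured TCP pose, the force and the opening at its end, in the units of the state.
- get_state(): the state, without advancing time (a new reading comes with each control period).
- read_camera(name): name is "scene" or "side" or "wrist"; returns a dict with "pixels" (400x640x3 uint8, red, green, blue), "range_z" (400x640 float32, m along the optical axis (not along the pixel's ray), 0 where there is no reading), "mtx" (3x3 intrinsics, pixels), "k1" (the pictures are not rectified: a ray, as slopes to the right and down, at radius r is drawn at 1 + k1 r^2 times it, then the intrinsics apply), "rvec" (rotation vector, rad) and "tvec" (3), from world to camera coordinates, as OpenCV has them. Camera axes: x right, y down, z forward; pixel columns grow to the right and rows downward; lengths in m; the calibration is good to about 2 mm. A picture is of the moment at which its call begins.
- sign_off(): hands the job in, once; it reports no verdict.
The state is a dict: "time": time; "qpos": joint angles; "dq": joint speeds; "joint_efforts": joint torques, N m; "eef_pos": TCP position; "tcp_rot": TCP orientation; "contact_force": force on the tool from outside, world axes, zero at the start; "wrist_torque": the same for the moment, N m; "opening": opening from 0.0 (shut) to 1.0 (fully open).
Only numpy, scipy, OpenCV 4.12 (cv2) and the standard library are available. Lean on these libraries where they do the work, as an engineer would, in place of code of your own. Each camera call takes 0.05 s, during which the arm holds its last target.

## Working session

There is one attempt and no reset: what is moved stays moved. The work goes in short steps, Python scripts to look and compute and a tool call to move; the robot and the scene stay as the last step left them, time stands still between calls to the robot, and variables do not carry over. Pictures are saved under pics/ and viewed, and the job is handed in when it is done.

Besides the shell and the picture viewer there is one more tool, called after "Call:" in YAML: its name, and indented under it one key for each argument. step_arm: Moves the arm, as the interface text tells. Shift numbers are shares of 4 cm and turn numbers shares of 5 degrees, none past 1 either way. Its arguments: {"type":"object","properties":{"targets":{"type":"array"},"squeeze":{"type":"number"}},"required":["targets"]}

```bash
ls; mkdir -p pics; cat > h.py <<'E'
import numpy as np,cv2
from plant import get_state,read_camera,sign_off
def ray(c,uv):
    K=np.array(c["mtx"]);u=(np.array(uv,float).reshape(-1,2)-K[:2,2])/[K[0,0],K[1,1]]
    p=u.copy();k=float(c["k1"])
    for _ in range(30): p=u/(1+k*(p**2).sum(1,keepdims=True))
    R=cv2.Rodrigues(np.array(c["rvec"],float))[0];t=np.array(c["tvec"],float).ravel()
    return -R.T@t,np.c_[p,np.ones(len(p))]@R
def onplane(c,uv,z):
    o,d=ray(c,uv);return o+d*((z-o[2])/d[:,2])[:,None]
def proj(c,P):
    R=cv2.Rodrigues(np.array(c["rvec"],float))[0];t=np.array(c["tvec"],float).ravel()
    q=np.array(P,float).reshape(-1,3)@R.T+t;p=q[:,:2]/q[:,2:];p=p*(1+float(c["k1"])*(p**2).sum(1,keepdims=True))
    K=np.array(c["mtx"]);return p*[K[0,0],K[1,1]]+K[:2,2]
def save(c,n): cv2.imwrite("pics/"+n+".png",c["pixels"][:,:,::-1])
E
python3 - <<'E'
from h import *
import pickle
for n in("scene","side","wrist"):
    c=read_camera(n);save(c,n+"0");pickle.dump(c,open(n+"0.pkl","wb"));print(n,c["k1"],ray(c,[[320,200]]))
s=get_state();print(s)
E
```

```text
pics
scene 0.02459860901939237 (array([ 0.07000535, -0.35085844,  0.68830579]), array([[ 0.54738309,  0.40410304, -0.73292423]]))
side -0.11409122219408445 (array([ 0.37491592, -0.76809139,  0.3785561 ]), array([[ 0.18399227,  0.9089701 , -0.37408728]]))
wrist 0.004516026980239299 (array([0.67508413, 0.0830993 , 0.3729868 ]), array([[-0.00270538, -0.30479175, -0.95264126]]))
{'time': 0.15, 'qpos': array([-1.50008069e-01,  2.87015093e-01,  1.57784476e+00,  8.02142206e-06,
        1.27860118e+00, -1.50011453e-01]), 'dq': array([-0.00033269, -0.00265105, -0.00315103, -0.00098759, -0.00041482,
        0.00042139]), 'joint_efforts': array([ 7.91554030e-04, -4.06602967e+01, -2.93140125e+01, -8.94972595e-05,
        3.96185191e-03, -2.97825103e-06]), 'eef_pos': array([6.74487521e-01, 1.03541088e-04, 2.30227453e-01]), 'tcp_rot': array([ 7.07106096e-01,  7.07106850e-01, -5.51343491e-04, -7.54155067e-04]), 'contact_force': array([ 0.63436546, -0.0648276 ,  0.94025369]), 'wrist_torque': array([ 0.01305224,  0.01149629, -0.01846688]), 'opening': 1.0013906840415776}
```

View pics/scene0.png

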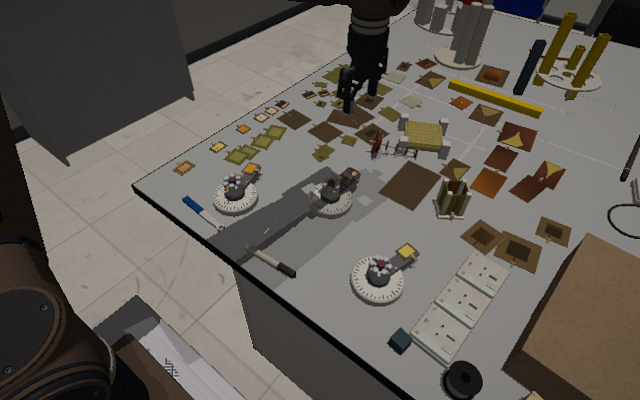

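View pics/side0.png

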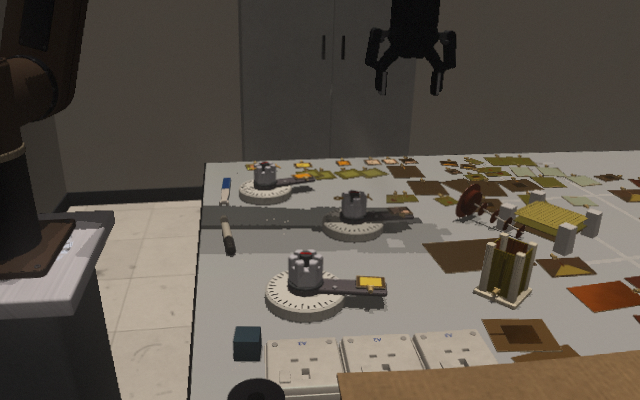

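View pics/wrist0.png

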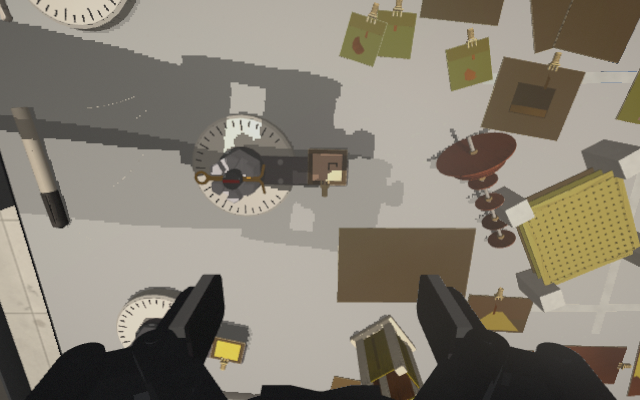

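The wrist view shows the middle turntable (about 240,170) with a brass pin. I'll zoom in on the other two.

```bash
python3 - <<'E'
import pickle,cv2,numpy as np
a=pickle.load(open("scene0.pkl","rb"))["pixels"];b=pickle.load(open("side0.pkl","rb"))["pixels"]
r=lambda im:cv2.resize(np.clip(im.astype(float)*1.3,0,255).astype(np.uint8)[:,:,::-1],(400,300),interpolation=cv2.INTER_CUBIC)
cv2.imwrite("pics/z0.png",np.vstack([np.hstack([r(a[160:220,200:280]),r(a[235:310,330:430])]),np.hstack([r(b[150:210,230:310]),r(b[230:320,260:380])])]))
E
```

```text
(no output)
```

View pics/z0.png

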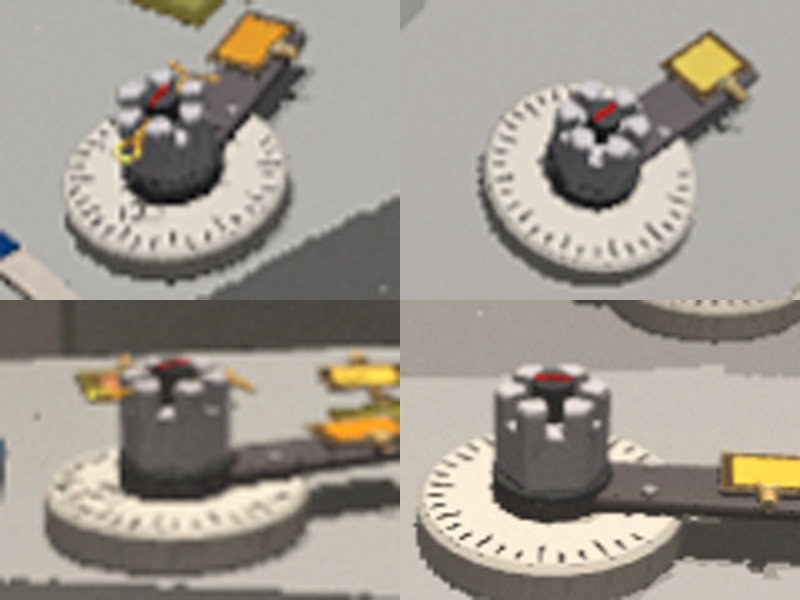

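The left one has a brass pin. The one at scene (379,268) / side (305,255) has none, so that is the target. Next I locate its stud and swing arm.

```bash
python3 - <<'E'
from h import *
import pickle
for n,(x0,x1,y0,y1) in {"scene":(360,400,250,285),"side":(285,330,240,270)}.items():
    c=pickle.load(open(n+"0.pkl","rb"));p=c["pixels"].astype(int)
    m=(p[:,:,0]>1.6*p[:,:,1])&(p[:,:,0]>70);ys,xs=np.nonzero(m[y0:y1,x0:x1]);uv=np.c_[xs+x0,ys+y0]
    P=onplane(c,uv,0.072);print(n,len(uv),uv.mean(0),P.mean(0))
    d=cv2.fitLine(P[:,:2].astype(np.float32),cv2.DIST_L2,0,.01,.01).ravel();print(np.degrees(np.arctan2(d[1],d[0])))
    # disc centre: white pixels on z=.02
    hsv=cv2.cvtColor(c["pixels"],cv2.COLOR_RGB2HSV)
    # yellow board
    x0b,x1b,y0b,y1b={"scene":(395,425,238,262),"side":(350,392,270,295)}[n]
    yel=(hsv[:,:,0]>18)&(hsv[:,:,0]<35)&(hsv[:,:,1]>120)&(hsv[:,:,2]>130)
    ys,xs=np.nonzero(yel[y0b:y1b,x0b:x1b]);Q=onplane(c,np.c_[xs+x0b,ys+y0b],0.032);print("board",len(xs),Q.mean(0))
    v=Q.mean(0)-P.mean(0);print("ang",np.degrees(np.arctan2(v[1],v[0])))
E
```

```text
scene 15 [380.8 262.6] [ 0.47335361 -0.20442427  0.072     ]
-10.970055
board 120 [ 0.55934277 -0.22088227  0.032     ]
ang -10.83516258211249
side 25 [305.96 252.8 ] [ 0.47227779 -0.20324187  0.072     ]
-20.034029
board 192 [ 0.55731183 -0.22244106  0.032     ]
ang -12.723044370121507
```

Call:
step_arm:
  targets:
    - [[1,-0.64,-0.63,0,0],[1,-0.64,-0.63,0,0],[1,-0.64,-0.63,0,0],[1,-0.64,-0.63,0,0],[1,-0.64,-0.63,0,0],[1,-0.64,-0.63,0,0],[1,-0.64,-0.63,0,0],[1,-0.64,-0.63,0,0],[1,0,0,0,0],[1,0,0,0,0]]

```text
time: 0.98
eef_pos: [0.4723, -0.2058, 0.2312]
tcp_rot: [0.708, 0.706, 0.0, -0.0]
contact_force: [0.0, -0.7, -0.0]
opening: 1.002
```

```bash
python3 - <<'E'
from h import *
import pickle
c=read_camera("wrist");pickle.dump(c,open("wrist1.pkl","wb"));s=get_state();print(s["time"],s["eef_pos"],s["tcp_rot"],s["contact_force"],s["qpos"])
save(c,"wrist1")
print(proj(c,[[.473,-.204,.072]]))
u,v=proj(c,[[.473,-.204,.072]])[0].astype(int)
z=c["pixels"][max(v-60,0):v+60,u-80:u+80];cv2.imwrite("pics/wrist1z.png",cv2.resize(z[:,:,::-1],(800,600),interpolation=cv2.INTER_CUBIC))
E
```

```text
1.0333 [ 0.47307985 -0.20507833  0.23127863] [ 7.07729832e-01  7.06483136e-01  2.51003170e-04 -1.58275384e-05] [0.7820225  0.37072563 0.54035199] [-6.06249823e-01 -6.91121338e-02  1.96367347e+00  5.26949042e-04
  1.24697261e+00 -6.04654385e-01]
[[320.56342378 183.86325299]]
```

View pics/wrist1.png

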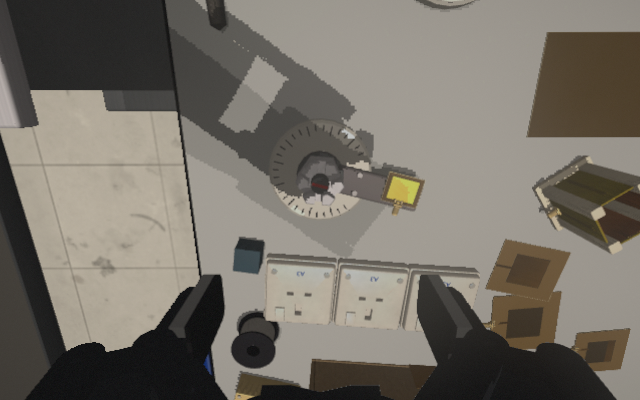

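View pics/wrist1z.png

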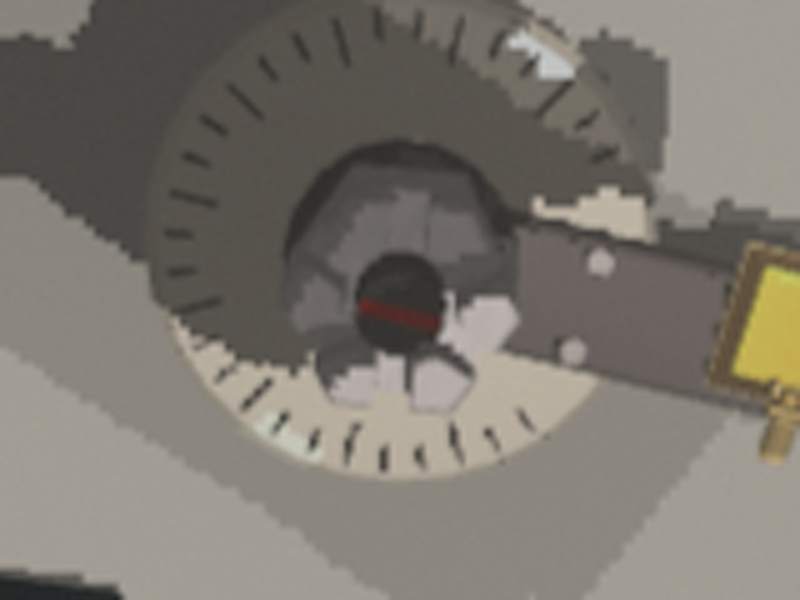

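Call:
step_arm:
  targets:
    - [[1,0.75,-0.6,0,0],[1,0,0,0,0],[1,0,0,0,0]]

```text
time: 1.28
eef_pos: [0.4491, -0.1727, 0.2304]
tcp_rot: [0.706, 0.708, 0.0, -0.001]
contact_force: [0.4, 0.4, 1.1]
opening: 1.0
```

```bash
python3 - <<'E'
from h import *
import pickle
c=read_camera("wrist");pickle.dump(c,open("wrist2.pkl","wb"))
u,v=proj(c,[[.473,-.204,.072]])[0].astype(int);print(u,v)
z=c["pixels"][v-36:v+36,u-48:u+48];cv2.imwrite("pics/wrist2z.png",cv2.resize(z[:,:,::-1],(768,576),interpolation=cv2.INTER_CUBIC))
for n in("scene0","side0","wrist2"):
    c=pickle.load(open(n+".pkl","rb"));p=c["pixels"].astype(int)
    u,v=proj(c,[[.473,-.204,.072]])[0].astype(int)
    H,W=np.mgrid[v-40:v+40,u-40:u+40];uv=np.c_[W.ravel(),H.ravel()]
    q=p[uv[:,1],uv[:,0]];T=onplane(c,uv,.072)
    red=(q[:,0]>1.6*q[:,1])&(q[:,0]>60)&(np.hypot(T[:,0]-.473,T[:,1]+.204)<.013)
    C=T[red].mean(0);d=cv2.fitLine(T[red][:,:2].astype(np.float32),2,0,.01,.01).ravel()
    P=onplane(c,uv,.068);v_=P-C;r=np.hypot(v_[:,0],v_[:,1])*1e3
    m=((r>10)&(r<24)&(q.min(1)>150)).reshape(80,80).astype(np.uint8)
    k,l,st,ce=cv2.connectedComponentsWithStats(m,connectivity=4)
    print(n,red.sum(),C,np.degrees(np.arctan2(d[1],d[0])))
    for i in range(1,k):
        if st[i,4]>3:
            w=v_[l.ravel()==i].mean(0);print("  area",st[i,4],"pix",ce[i]+[u-40,v-40],"r",np.hypot(*w[:2])*1e3,"ang",np.degrees(np.arctan2(w[1],w[0])),)
E
```

```text
345 218
scene0 15 [ 0.47335361 -0.20442427  0.072     ] -10.970055
  area 14 pix [376.42857143 256.5       ] r 17.87710334395381 ang 58.144712109316046
  area 16 pix [371.625  260.6875] r 18.025682871923735 ang 105.63364771749741
  area 10 pix [385.6 258.3] r 17.194085337944987 ang -4.03739047433485
  area 10 pix [389.1 265.8] r 16.75151529862699 ang -67.51555611118243
  area 10 pix [375.5 269. ] r 16.356196902764804 ang 175.35257084681848
  area 11 pix [384. 271.] r 16.983149391430775 ang -125.63273318200741
side0 25 [ 0.47227779 -0.20324187  0.072     ] -20.034029
  area 11 pix [298.45454545 250.63636364] r 16.746876430162633 ang 117.41478494553591
  area 8 pix [311.375 250.375] r 16.287233195360443 ang 53.801737755959174
  area 19 pix [292.57894737 255.78947368] r 17.60456366294517 ang 174.59750444360114
  area 17 pix [318.17647059 255.23529412] r 16.242847894579793 ang -5.838480527247336
  area 13 pix [299.53846154 261.30769231] r 17.902681521746334 ang -126.72922489486625
  area 16 pix [312.625  261.1875] r 17.544154845984806 ang -69.78161256052675
wrist2 54 [ 0.47206522 -0.20572115  0.072     ] -15.654048
  area 158 pix [338.2721519  203.03797468] r 16.426266199965053 ang 110.05458617798564
  area 96 pix [354.90625    206.14583333] r 16.044599689896188 ang 50.56648539288348
  area 156 pix [325.33333333 221.27564103] r 17.963975427898063 ang -170.03286831705321
  area 155 pix [360.61935484 224.6       ] r 17.59317473288533 ang -21.347367863375577
  area 155 pix [337.56774194 233.89032258] r 17.17422383812619 ang -109.21749945008658
  area 64 pix [350.59375 232.84375] r 16.594489261122927 ang -65.08257447363093
```

View pics/wrist2z.png

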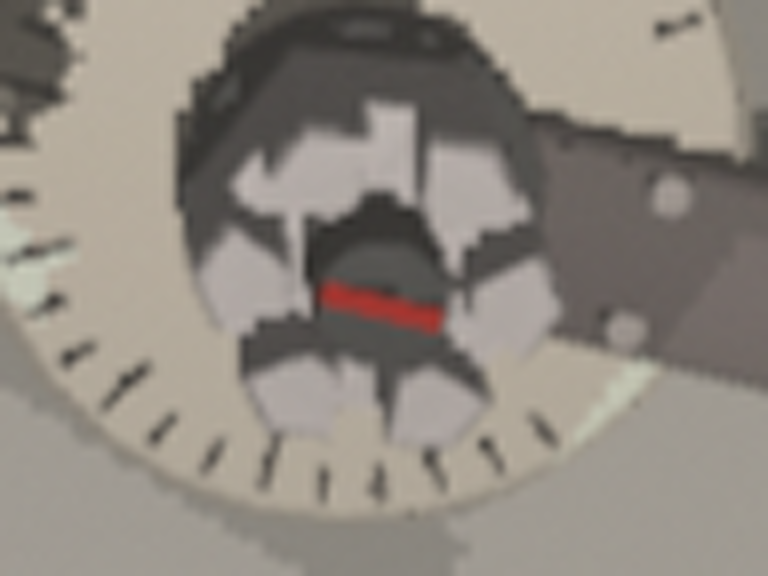

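The nut stands bright and clear in the wrist view: stud at zoom (380,303) and red line at about −12.5°. Towers lie at −6°+60k, so slots are at 24°, 84° and −36°. That puts the joint at about 0.41 rad, with about 36.5° clockwise to go. I'll grip with the jaw axis along −36° and end at −72.5°, which stays clear of the swing arm. First I move back over the nut and turn.

Call:
step_arm:
  targets:
    - [[1,-0.75,0.6,0,0],[1,0,0,0,1],[1,0,0,0,1],[1,0,0,0,1],[1,0,0,0,1],[1,0,0,0,1],[1,0,0,0,1],[1,0,0,0,1],[1,0,0,0,0.2],[1,0,0,0,0]]

```text
time: 2.17
eef_pos: [0.4744, -0.205, 0.2318]
tcp_rot: [0.891, 0.455, 0.0, 0.0]
contact_force: [0.3, 0.1, 0.2]
opening: 0.997
```

```bash
cat > st.py <<'E'
from h import *
from scipy.spatial.transform import Rotation as Ro
c=read_camera("wrist");s=get_state()
R=Ro.from_quat(s["tcp_rot"]).as_matrix();print(s["time"],s["eef_pos"],s["contact_force"],s["opening"])
print("jaw",np.degrees(np.arctan2(R[1,1],R[0,1])),"tool z",R[:,2])
d=np.array([.4726,-.2044,s["eef_pos"][2]])-s["eef_pos"];print("shift share",R.T@d/.04)
E
python3 - <<'E'
from st import *
p=c["pixels"].astype(int);u,v=proj(c,[[.4726,-.2044,.072]])[0].astype(int)
H,W=np.mgrid[v-25:v+25,u-25:u+25];uv=np.c_[W.ravel(),H.ravel()];q=p[uv[:,1],uv[:,0]]
red=(q[:,0]>1.6*q[:,1])&(q[:,0]>45);T=onplane(c,uv[red],.072);print("red",red.sum(),T.mean(0));d=cv2.fitLine(T[:,:2].astype(np.float32),2,0,.01,.01).ravel();print(np.degrees(np.arctan(d[1]/d[0])))
E
```

```text
2.2167 [ 0.47417534 -0.20490965  0.23166227] [ 0.2781888  -0.54386556  0.43232838] 1.0015802789458694
jaw -35.8584832569629 tool z [ 6.23550521e-04 -4.45975021e-04 -9.99999706e-01]
shift share [-1.27440186e-02 -3.93826634e-02 -3.02399112e-05]
red 35 [ 0.47180928 -0.2056677   0.072     ]
-13.966142
```

Call:
step_arm:
  targets:
    - [[1,-0.01,-0.04,0.8,0],[1,0,0,0.8,0],[1,0,0,0.8,0],[1,0,0,0.8,0],[1,0,0,0.5,0],[1,0,0,0.5,0],[1,0,0,0.3,0],[1,0,0,0.24,0],[1,0,0,0,0],[1,0,0,0,0]]
  squeeze: 60

```text
time: 3.05
eef_pos: [0.4723, -0.2044, 0.0421]
tcp_rot: [0.891, 0.454, 0.0, 0.0]
contact_force: [0.1, -0.3, 0.7]
opening: 0.999
```

```bash
python3 - <<'E'
from st import *
save(c,"w3");b=read_camera("side")["pixels"][190:340,200:440];cv2.imwrite("pics/s3.png",cv2.resize(b[:,:,::-1],(800,500),interpolation=cv2.INTER_CUBIC))
E
```

```text
3.1 [ 0.4727576  -0.20471008  0.04282945] [-0.05645987 -0.1071117  -0.34620406] 1.0053533586069405
jaw -35.97491203963853 tool z [ 0.0016668  -0.00115415 -0.99999794]
shift share [ 3.95898174e-03 -7.74216786e-03 -1.55139516e-05]
```

View pics/s3.png

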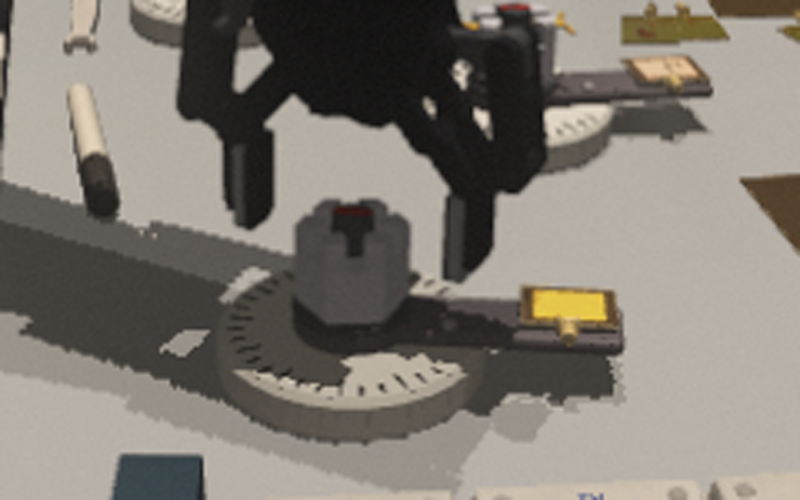

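View pics/w3.png

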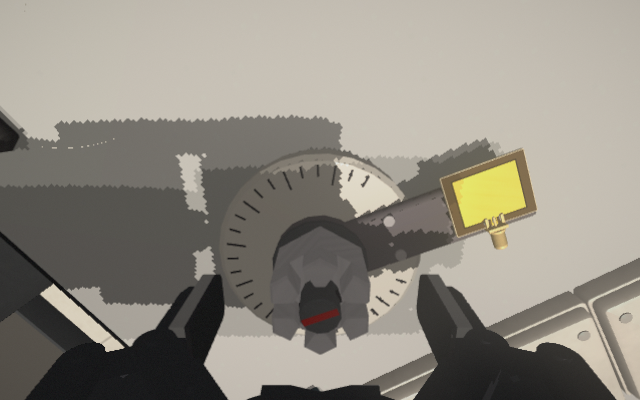

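The nut is centred between the pads (wrist view about 320,300) with a flat facing each pad. Closing now.

Call:
step_arm:
  targets:
    - [[0.6,0,0,0,0],[0.5,0,0,0,0],[0.4,0,0,0,0],[0.3,0,0,0,0],[0.3,0,0,0,0],[0.3,0,0,0,0],[0.3,0,0,0,0],[0.3,0,0,0,0]]
  squeeze: 60

```text
time: 3.82
eef_pos: [0.4722, -0.2044, 0.0425]
tcp_rot: [0.891, 0.454, 0.0, 0.0]
contact_force: [-2.7, 0.9, 5.4]
opening: 0.457
```

```bash
python3 - <<'E'
from st import *
print(s["wrist_torque"]);save(c,"w4")
E
```

```text
3.8667 [ 0.47216596 -0.204361    0.04254776] [-0.78989572  1.21949616  5.92569552] 0.4594122518039855
jaw -35.97526861819748 tool z [ 3.47965813e-04 -4.25026571e-04 -9.99999849e-01]
shift share [5.58518328e-03 9.35417201e-03 4.19019908e-06]
[0.15055377 0.27026124 0.09542922]
```

View pics/w4.png

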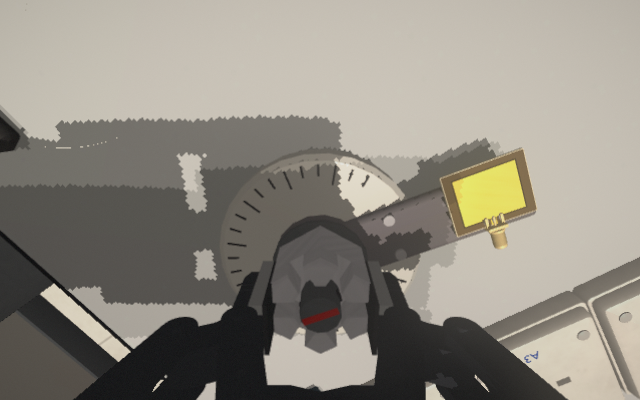

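The opening is 39 mm, so the pads sit flat on the nut. I turn 20° first as a check.

Call:
step_arm:
  targets:
    - [[0.3,0,0,0,0.5],[0.3,0,0,0,0.5],[0.3,0,0,0,0.5],[0.3,0,0,0,0.5],[0.3,0,0,0,0.5],[0.3,0,0,0,0.5],[0.3,0,0,0,0.5],[0.3,0,0,0,0.5],[0.3,0,0,0,0]]

```text
time: 4.62
eef_pos: [0.4723, -0.2045, 0.0426]
tcp_rot: [0.957, 0.292, 0.0, 0.0]
contact_force: [-1.2, -0.1, 4.6]
opening: 0.459
```

```bash
python3 - <<'E'
from st import *
print(s["wrist_torque"]);save(c,"w5")
E
```

```text
4.6667 [ 0.47227614 -0.20448523  0.04251962] [-1.00848986  0.51005499  5.68353182] 0.4558447762125297
jaw -56.04326765463107 tool z [ 6.90270804e-04 -5.64363425e-04 -9.99999603e-01]
shift share [7.90594193e-03 2.75504209e-03 4.38625694e-06]
[ 0.01193656  0.26289669 -0.12993597]
```

View pics/w5.png

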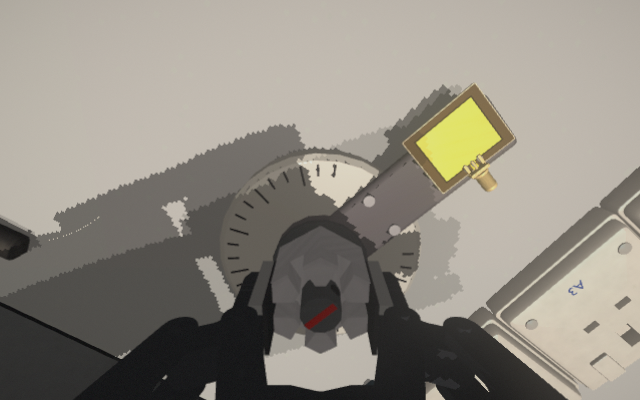

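The nut follows the jaws. About 16.7° remain.

Call:
step_arm:
  targets:
    - [[0.3,0,0,0,0.5],[0.3,0,0,0,0.5],[0.3,0,0,0,0.5],[0.3,0,0,0,0.5],[0.3,0,0,0,0.5],[0.3,0,0,0,0.5],[0.3,0,0,0,0.34],[0.3,0,0,0,0],[0.3,0,0,0,0]]

```text
time: 5.42
eef_pos: [0.4723, -0.2046, 0.0425]
tcp_rot: [0.989, 0.15, 0.0, 0.0]
contact_force: [-1.0, 1.0, 6.4]
opening: 0.451
```

```bash
python3 - <<'E'
from st import *
print(s["wrist_torque"]);save(c,"w6")
z=c["pixels"][200:380,200:440];cv2.imwrite("pics/w6z.png",cv2.resize(z[:,:,::-1],(800,600),interpolation=cv2.INTER_CUBIC))
E
```

```text
5.4667 [ 0.47234787 -0.20463096  0.04252491] [-1.57360794 -0.15761952  5.88034724] 0.4548768887248416
jaw -72.69794257740233 tool z [ 9.84160931e-04 -7.60220113e-04 -9.99999227e-01]
shift share [ 7.73526772e-03 -3.63818397e-03  1.81379510e-06]
[ 0.03148303  0.24090521 -0.07419571]
```

View pics/w6z.png

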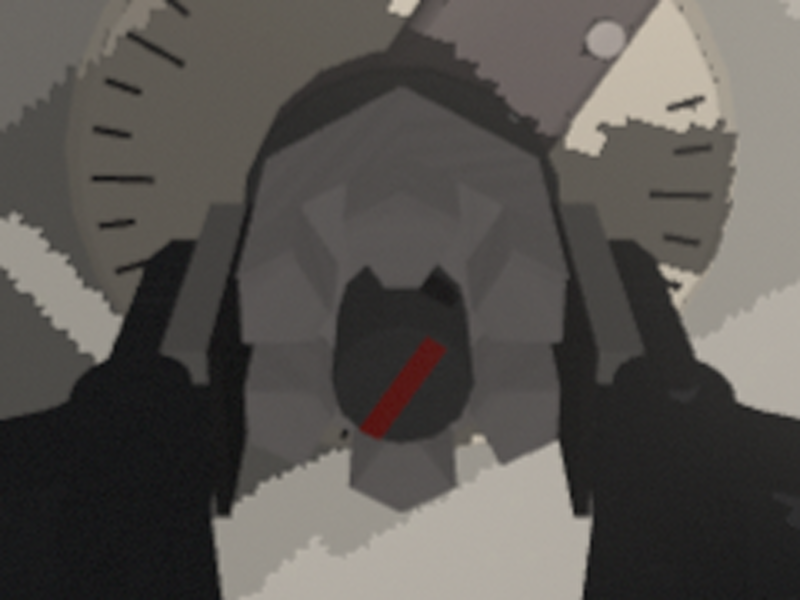

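The nut is still flush in the jaws, and the red line (370,430 to 435,345) points at the slots. I release and lift straight up.

Call:
step_arm:
  targets:
    - [[0.6,0,0,0,0],[0.8,0,0,0,0],[1,0,0,0,0],[1,0,0,0,0],[1,0,0,0,0],[1,0,0,-0.4,0],[1,0,0,-0.8,0],[1,0,0,-0.8,0],[1,0,0,-0.8,0],[1,0,0,-0.8,0]]

```text
time: 6.3
eef_pos: [0.4715, -0.2039, 0.1869]
tcp_rot: [0.989, 0.15, -0.0, -0.0]
contact_force: [0.1, -0.2, 0.2]
opening: 1.001
```

Call:
step_arm:
  targets:
    - [[1,0,0,-0.8,0],[1,0.9,0,0,0],[1,0,0,0,0],[1,0,0,0,0]]

```text
time: 6.63
eef_pos: [0.507, -0.1932, 0.2181]
tcp_rot: [0.989, 0.151, 0.0, 0.0]
contact_force: [0.0, 0.1, -0.7]
opening: 0.999
```

```bash
python3 - <<'E'
from st import *
def tw(n,c,thr=150):
    p=c["pixels"].astype(int)
    u,v=proj(c,[[.4724,-.2045,.072]])[0].astype(int)
    H,W=np.mgrid[v-40:v+40,u-40:u+40];uv=np.c_[W.ravel(),H.ravel()]
    q=p[uv[:,1],uv[:,0]];T=onplane(c,uv,.072)
    red=(q[:,0]>1.6*q[:,1])&(q[:,0]>45)&(np.hypot(T[:,0]-.4724,T[:,1]+.2045)<.013)
    C=T[red].mean(0);d=cv2.fitLine(T[red][:,:2].astype(np.float32),2,0,.01,.01).ravel()
    P=onplane(c,uv,.068);v_=P-C;r=np.hypot(v_[:,0],v_[:,1])*1e3
    m=((r>10)&(r<24)&(q.min(1)>thr)).reshape(80,80).astype(np.uint8)
    k,l,st,ce=cv2.connectedComponentsWithStats(m,connectivity=4)
    print(n,red.sum(),C,np.degrees(np.arctan(d[1]/d[0])))
    for i in range(1,k):
        if st[i,4]>3:
            w=v_[l.ravel()==i].mean(0);print("  ",st[i,4],np.hypot(*w[:2])*1e3,np.degrees(np.arctan2(w[1],w[0])))
    z=c["pixels"][v-36:v+36,u-48:u+48];return cv2.resize(z[:,:,::-1],(400,300),interpolation=cv2.INTER_CUBIC)
a=tw("scene",read_camera("scene"));b=tw("side",read_camera("side"));w=tw("wrist",c)
cv2.imwrite("pics/f.png",np.vstack([np.hstack([a,b]),np.hstack([w,w])]))
E
```

```text
6.6833 [ 0.50598639 -0.19301919  0.21705799] [ 0.19787923 -0.99532537 -0.40966215] 1.0001452205243542
jaw -72.6411358089409 tool z [-1.41056401e-03  5.63194303e-04 -9.99998847e-01]
shift share [-0.88153267  0.02253621  0.0010171 ]
scene 11 [ 0.47376808 -0.20441533  0.072     ] -15.123522
   9 17.957556242450554 -101.0860709672112
side 12 [ 0.47169728 -0.20372359  0.072     ] -16.974874
   10 18.312896658406235 -97.49540632480884
wrist 43 [ 0.47216729 -0.20583002  0.072     ] -14.513132
   82 20.954129064866528 -73.42703119351239
   174 17.25533721679085 -116.66996593734916
   46 20.75498674527037 161.79806211677231
   34 17.947368113067494 -159.40607024926354
   10 22.500843178770975 -176.76192447510394
   7 23.225112536027968 -158.56058891868676
```

View pics/f.png

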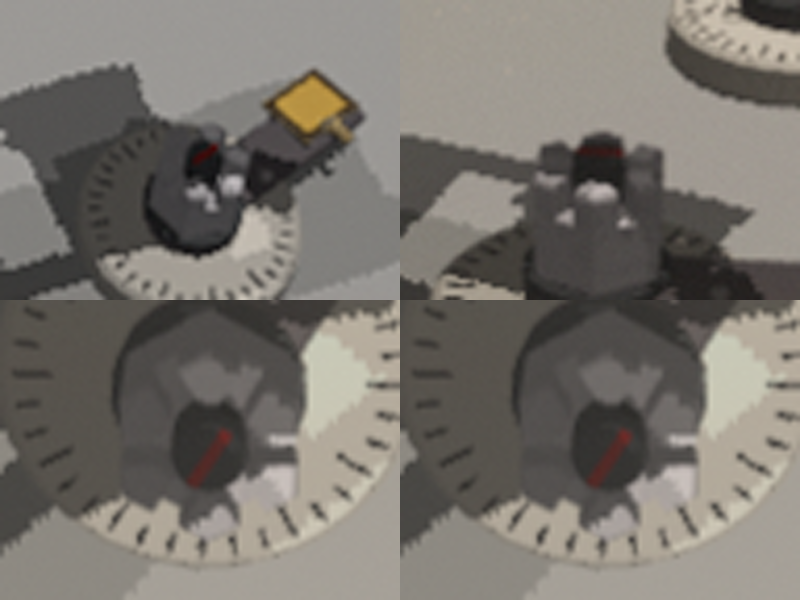

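Gripper shadow spoils the view, so I move away for a clean look.

Call:
step_arm:
  targets:
    - [[1,0,-0.9,0,0],[1,0,-0.9,0,0],[1,0,-0.9,0,0],[1,0,-0.9,0,0],[1,0,-0.9,0,0],[1,0,0,0,0],[1,0,0,0,0],[1,0,0,0,0]]

```text
time: 7.45
eef_pos: [0.4524, -0.0219, 0.2174]
tcp_rot: [0.989, 0.15, -0.0, 0.0]
contact_force: [-0.1, 0.2, 0.3]
opening: 0.996
```

```bash
python3 - <<'E'
from h import *
def tw(n,c,thr=150):
    p=c["pixels"].astype(int)
    u,v=proj(c,[[.4724,-.2045,.072]])[0].astype(int)
    H,W=np.mgrid[v-40:v+40,u-40:u+40];uv=np.c_[W.ravel(),H.ravel()]
    q=p[uv[:,1],uv[:,0]];T=onplane(c,uv,.072)
    red=(q[:,0]>1.6*q[:,1])&(q[:,0]>45)&(np.hypot(T[:,0]-.4724,T[:,1]+.2045)<.013)
    C=T[red].mean(0)
    P=onplane(c,uv,.068);v_=P-C;r=np.hypot(v_[:,0],v_[:,1])*1e3
    m=((r>10)&(r<24)&(q.min(1)>thr)).reshape(80,80).astype(np.uint8)
    k,l,st,ce=cv2.connectedComponentsWithStats(m,connectivity=4)
    print(n,C)
    for i in range(1,k):
        if st[i,4]>3:
            w=v_[l.ravel()==i].mean(0);a=np.degrees(np.arctan2(w[1],w[0]));print("  ",st[i,4],np.hypot(*w[:2])*1e3,a,"slot mod60",(a+30)%60-60)
    z=c["pixels"][v-36:v+36,u-48:u+48];return cv2.resize(z[:,:,::-1],(400,300),interpolation=cv2.INTER_CUBIC)
a=tw("scene",read_camera("scene"));b=tw("side",read_camera("side"))
cv2.imwrite("pics/g.png",np.hstack([a,b]));s=get_state();print(s["dq"],s["contact_force"],s["time"],s["eef_pos"])
E
```

```text
scene [ 0.47284717 -0.20433882  0.072     ]
   13 18.021509280821128 15.54875951670657 slot mod60 -14.451240483293432
   52 15.359040480492148 98.60348117104924 slot mod60 -51.396518828950775
   12 17.01734786294231 -40.422469678634144 slot mod60 -10.422469678634144
   14 16.929931400296923 -100.55946813969766 slot mod60 -10.559468139697657
   23 16.965784749984135 -161.6268104216082 slot mod60 -11.626810421608212
side [ 0.47197886 -0.20289646  0.072     ]
   6 17.610379066942553 77.65797303482893 slot mod60 -12.342026965171073
   15 16.508254558775974 140.12448355910166 slot mod60 -9.875516440898338
   16 15.877423631519411 15.030374578170475 slot mod60 -14.969625421829527
   14 17.715829580491135 -156.5039959488639 slot mod60 -6.5039959488638885
   14 17.628959326608967 -48.65593343782966 slot mod60 -18.65593343782966
   18 17.91583286923577 -102.94244660086578 slot mod60 -12.942446600865779
[-0.00624946  0.00687295 -0.00735684  0.00248961  0.00107387  0.00137109] [-0.55742001  0.37850506  0.85178126] 7.55 [ 0.45279681 -0.02261874  0.21750766]
```

View pics/g.png

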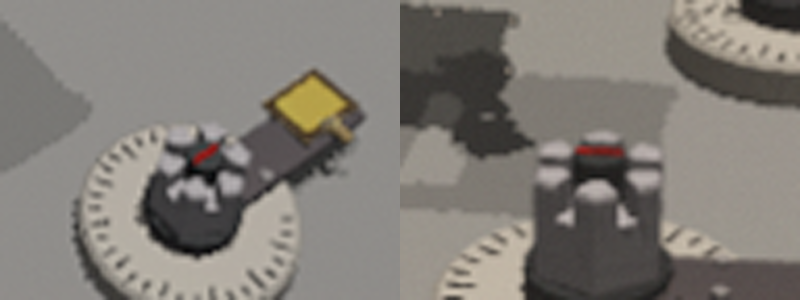

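Both views put the slots at about −12°, with the pin hole at about −12.5°. The red line runs straight into the slot, and the nut is released.

```bash
python3 -c "
from plant import sign_off
print(sign_off())"
```

```text
the job is handed in; nothing more can be done
None
```

I found the unpinned turntable (stud at about x 0.472, y −0.204) and tightened its castle nut about 36.7° clockwise to the next slot. I then released it, moved the arm clear and handed the job in at about 7.6 s.

- **Slot alignment:** the last scene and side pictures put the slots at about −12° (mean of the nut towers). One scene reading (−51°) was off because two towers merged in the mask, and I left it out; the rest scattered from −6.5° to −18.7°.
- **Pin hole direction:** I took it as about −12.5° from the swing arm and red line. Single readings ran from −11° to −20°; the spread comes from the short red line. The result is well inside the 11° tolerance unless the true direction lies at the far end of that spread.
- **Forces and release:** forces read at the end of each move stayed under about 7 N, and close to zero after release. The arm was standing clear and still when I handed in.

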